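# Charge the polishing pot and hold its lid down

## Task

Tip all five white polishing balls from the blue handled cup into the open grey pot of the small polisher and stand the empty cup upright back on the bench. Then take the orange lid by its black knob, slide it about over the pot until the spindle finds the blind hole under the knob and the lid drops on, and press it down against the spring until it is fully home and level on the pot's rim. Finish while still holding the lid pressed down - do not let go - and leave the screwdriver, adapter, jar and bottle near by where they are.

Things in the scene. Friction and masses are not known exactly. Their poses are not given: they have to be found in the camera images.
- polisher: Small polisher, fixed: blue round base (152 mm across) with an open grey pot, 130 mm outside, 122 mm inside diameter, floor 35 mm, rim 90 mm above the bench. A dark spindle (16 mm thick) stands inside, a brass locating pin on top: 11 mm thick, its last 5 mm tapering to 8 mm, tip 116 mm above the bench; black sprung collar at the pin's foot. Origin: pot axis at bench height; z up.
- pot_rim (a point): Centre of the pot's mouth, at rim height (90 mm). The spindle and its pin do NOT stand exactly below it: they are off by up to 5 mm in x and 5 mm in y (7 mm in all), differently each time, and their place is not reported: look for the pin in a picture before covering it, or feel for it with the lid.
- collar (a joint): Travel (m) of the black sprung collar (26 mm across) down the spindle. 0: up, its top 98 mm above the bench (8 mm above the rim), pushed up with 6 N; 0.008: level with the rim, 12 N. The lid's own weight does not press it down.
- lid: Orange disc lid, 148 mm across, 6 mm thick, about 280 g, with a black square knob 36 x 36 mm in the middle, its sides along the lid's x and y, from 6 to 41 mm above the underside. Hidden blind hole up its middle from below, 15 mm across, 35 mm deep. Starts on the bench, knob up. Origin at the centre of its underside, z up.
- lid_hole (a point): Mouth of the lid's hole, centre of the underside. Its height above the bench: 116 mm when the lid rides on the pin's tip, 98 mm when it has dropped on and rests on the collar, 90 mm when fully home on the rim.
- cup: Open blue plastic scoop cup, 55 mm tall, flaring from 66 mm across at the foot to 100 mm at the rim, wall 3 mm, floor 4 mm, 80 g, with one flat upright handle tab on its -x side. The five balls lie in its bottom; they roll out freely only once it is tipped some 15 degrees past the horizontal. Origin at the centre of its underside, z up.
- cup_handle (a point): Middle of the cup's handle tab: 68 mm along the cup's -x from its axis, 44 mm above its foot. The tab is 10 mm thick (along the cup's y), 29 mm high (26 to 55 mm above the foot) and ends 92 mm from the cup's axis.
- ball0_center (a point): White ceramic polishing ball, 20 mm across, 14 g; this point is its centre.
- ball1_center (a point): White ceramic polishing ball, 20 mm across, 14 g; this point is its centre.
- ball2_center (a point): White ceramic polishing ball, 20 mm across, 14 g; this point is its centre.
- ball3_center (a point): White ceramic polishing ball, 20 mm across, 14 g; this point is its centre.
- ball4_center (a point): White ceramic polishing ball, 20 mm across, 14 g; this point is its centre.
- adapter: Bystander: metal adapter, a 42 mm disc with a small square block on top, 26 mm tall. Origin at the centre of its underside, z up.
- driver: Bystander: yellow-handled screwdriver, 170 mm long, lying along its x. Origin at the centre of its underside, z up.
- jar: Bystander: amber glass jar, 60 mm across, 85 mm tall. Origin at the centre of its underside, z up.
- bottle: Bystander: white bottle with a yellow cap, 56 mm across, 150 mm tall. Origin at the centre of its underside, z up.
Mind the look-alikes: they are no part of the job. Of the things like the lid, leave any that is red or yellow; of the rest the larger one is meant.

How it is judged:
By the outcome, as a careful person would: the job done as asked, in the order asked, and still so for the second after the job is handed in, while the arm keeps its last pose, push and grip.
It also fails if it takes over 72 s, if anything falls off the work surface, if the arm or the gripper's body presses on something with over 40 N, if the wrist force passes 120 N, or if a joint passes its speed limit or range.

## Robot

A 7-joint arm with a two-finger parallel gripper is mounted at the origin on the work surface. World frame = base frame: x ahead of the robot, y to its left, z up, the work surface at z = 0. Lengths are in mm, angles in rad, forces in N, time in s.
With the tool pointing down it reaches from about 400 to 875 mm from the base axis. Payload 4.4 kg.
Tool frame: the origin (TCP) lies midway between the tips of the shut fingers; the grasp point (between the pads) lies ctrl.grip_depth behind it (ctrl.grip_depth is the distance from the TCP to the grasp point, in mm); z points along the fingers, y is the line along which they close (so a half turn about z gives the same grasp; the last joint's range is limited). The gripper opens to 85 mm and grips with 20 to 120 N. Pads are 22 mm wide; open, the fingers measure 114 mm over their backs; the gripper's body (76 mm by 85 mm) begins 54 mm behind the grasp point. The pads swing forward as they close: fully open they stand 13 mm farther back than shut.
Start: joints at [1.136, 0.628, 0.038, 1.517, -0.027, 0.996, -0.02], TCP at [234.351, -606.298, 231.313] pointing down, gripper open.
Joint ranges: [-3.06, 3.06], [-0.37, 2.12], [-1.25, 1.32], [0.18, 2.47], [-1.1, 4.24], [0.23, 1.98], [-2.94, 2.94]. Speed limits (rad/s): [2.57, 2.57, 3.14, 3.14, 3.14, 3.14, 3.14].

## Interface

Orientations are given as [roll, pitch, yaw] about the fixed x, y, z axes, in that order (R = Rz(yaw) Ry(pitch) Rx(roll)).
In Python, from cell import ctrl gives the robot as it stands.
- The arm moves only by the tool carry_out, never from a script. Its argument "deltas" is one flat list of numbers, 7 for each row, row after row: the turn, a rotation vector about the tool's x, y, z in degrees, then the shift along the tool's x, y, z in m, then the closure, from -1 (fully open) to 1 (shut). In form: [wx, wy, wz, dx, dy, dz, claw, wx, wy, wz, dx, dy, dz, claw, ...]. A call has 1 to 12 rows; each row shifts and turns the commanded pose from where the row before left it, along the tool's axes as they then stand; what a row does not reach is not made up. A row lasts 1/8 s, in which the tool goes at most 62.5 mm and 10.7 degrees, less where a joint would pass 70% of its speed; a pose out of reach is approached as far as the arm can. A call with a gripper value outside its range is refused whole. The fingers move at their own pace and stop on an object; the grip force is fixed at half the most. Time passes only in rows, so rows that do not move let the fingers close. It gives the time, the measured TCP pose, the force, the opening and the grip force at its end, in the units of the state.
- ctrl.read_state(): the state, without advancing time (a new reading comes with each control period).
- ctrl.get_image(name): name is "scene" or "top" or "wrist"; returns the picture (480x640x3 uint8, red, green, blue); there is no depth.
- ctrl.calibration(name): a dict with "mtx" (3x3 intrinsics, pixels), "R" (3x3) and "t" (3): a world point X has camera coordinates R X + t. Camera axes: x right, y down, z forward; pixel columns grow to the right and rows downward; lengths in mm; the calibration is good to about 2 mm. A picture is of the moment at which its call begins: read the wrist's pose just before it. calibration takes no time and is no camera call; for the wrist camera it gives the pose at the moment of the call.
- ctrl.finish_job(): hands the job in; it is judged then, once.
The state is a dict: "clock": time; "qpos": joint angles; "qd": joint speeds; "tau": joint torques, N m; "eef_pos": TCP position; "tool_rot": TCP orientation; "force": force on the tool from outside, world axes, zero at the start; "torque": the same for the moment, N m; "width": finger opening in mm; "gripper_force": force on a finger pad.
Only numpy, scipy, OpenCV 4.12 (cv2) and the standard library are available. Lean on these libraries where they do the work, as an engineer would, in place of code of your own. Each camera call takes 0.05 s, during which the arm holds its last target. There are 200 camera calls.

## Working session

There is one attempt and no reset: what is moved stays moved. The work goes in short steps, Python scripts to look and compute and a tool call to move; the robot and the scene stay as the last step left them, time stands still between calls to the robot, and variables do not carry over. Pictures are saved under pics/ and viewed, at most 10 in all, crops included, and the job is handed in when it is done.

Besides the shell and the picture viewer there is one more tool, called after ">>>" in YAML: its name, and indented under it one key for each argument. carry_out: Moves the arm, as the interface text tells. Its arguments: {"type":"object","properties":{"deltas":{"type":"array"}},"required":["deltas"]}

```bash
ls; mkdir -p pics
python3 - <<'E'
from cell import ctrl
import cv2,numpy as np
s=ctrl.read_state();print({k:np.round(v,3) for k,v in s.items()},ctrl.grip_depth)
a=ctrl.get_image("scene");b=ctrl.get_image("top")
cv2.imwrite("pics/scene.png",a[:,:,::-1]);cv2.imwrite("pics/top.png",b[:,:,::-1])
for n in("scene","top","wrist"):
  c=ctrl.calibration(n);print(n,np.round(c["mtx"],1).tolist(),np.round(c["R"],3).tolist(),np.round(c["t"],1))
E
```

```text
pics
{'clock': np.float64(0.0), 'qpos': array([ 1.136,  0.629,  0.038,  1.518, -0.027,  0.996, -0.02 ]), 'qd': array([-0.001, -0.   ,  0.002, -0.001,  0.001,  0.   ,  0.001]), 'tau': array([-1.0000e-03, -5.6340e+01,  1.2260e+00, -1.9344e+01,  1.1000e-02,
        1.1000e-02, -0.0000e+00]), 'eef_pos': array([ 234.127, -605.692,  230.391]), 'tool_rot': array([-3.14 ,  0.   ,  0.369]), 'force': array([ 0.218, -0.548,  0.221]), 'torque': array([-0.049,  0.013,  0.01 ]), 'gripper_force': np.float64(0.0), 'width': np.float64(85.712)} 18.700000000000003
scene [[495.4, 0.0, 329.4], [0.0, 495.4, 242.6], [0.0, 0.0, 1.0]] [[0.205, 0.979, 0.019], [0.725, -0.139, -0.675], [-0.658, 0.152, -0.737]] [-179.9 -279.9 1385.9]
top [[484.5, 0.0, 324.0], [0.0, 484.5, 238.2], [0.0, 0.0, 1.0]] [[0.005, -1.0, 0.001], [-0.973, -0.005, -0.231], [0.231, 0.0, -0.973]] [ 71.4 512.6 840.6]
wrist [[413.5, 0.0, 317.9], [0.0, 413.5, 235.2], [0.0, 0.0, 1.0]] [[0.361, -0.933, -0.001], [-0.895, -0.346, 0.282], [-0.264, -0.101, -0.959]] [-649.3  -36.   378.4]
```

View pics/scene.png

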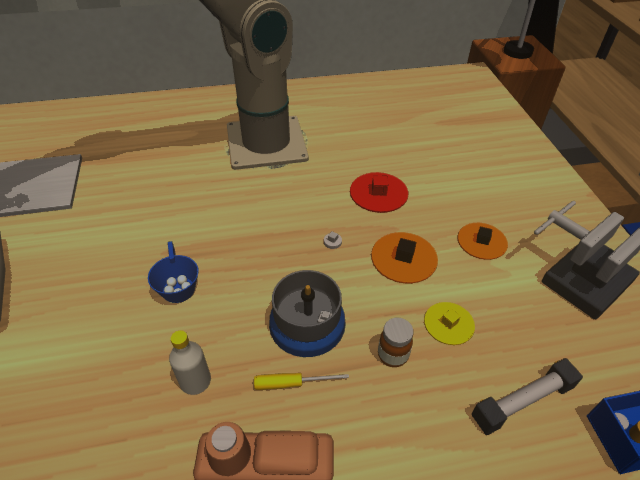

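View pics/top.png

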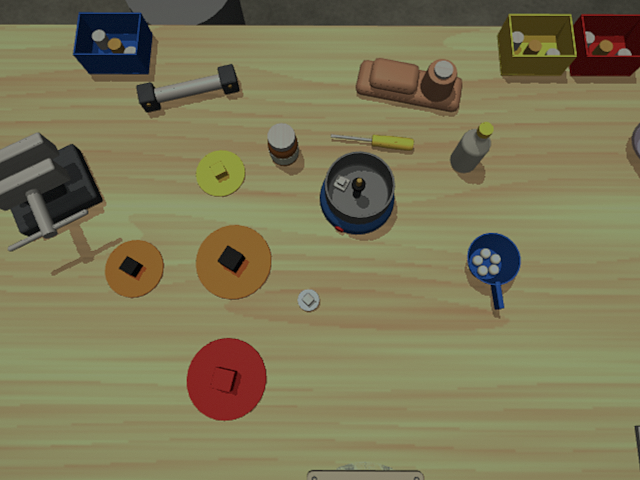

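Scene and top views: the blue cup is at top (494,258), with its handle pointing down to (498,300). The large orange lid is at (234,262) with a black knob, the pot at (360,188), and the brass pin at about (359,183). Next I'll measure them.

```bash
cat > h.py <<'E'
from cell import ctrl
import cv2,numpy as np
def ray(n,px,z,c=None):
    c=c or ctrl.calibration(n); d=c["R"].T@np.linalg.inv(c["mtx"])@[px[0],px[1],1]; o=-c["R"].T@c["t"]
    return o+d*(z-o[2])/d[2]
def proj(n,X,c=None):
    c=c or ctrl.calibration(n); p=c["mtx"]@(c["R"]@np.array(X,float)+c["t"]); return p[:2]/p[2]
def tri(obs):
    A=np.zeros((3,3));b=np.zeros(3)
    for n,px,*c in obs:
        c=c[0] if c else ctrl.calibration(n); d=c["R"].T@np.linalg.inv(c["mtx"])@[px[0],px[1],1]; d/=np.linalg.norm(d)
        P=np.eye(3)-np.outer(d,d);A+=P;b+=P@(-c["R"].T@c["t"])
    return np.linalg.solve(A,b)
def blobs(img,lo,hi,amin=60,roi=None):
    m=cv2.inRange(cv2.cvtColor(img,cv2.COLOR_RGB2HSV),np.array(lo),np.array(hi))
    if roi: k=np.zeros_like(m);x0,y0,x1,y1=roi;k[y0:y1,x0:x1]=255;m&=k
    cs=cv2.findContours(m,cv2.RETR_EXTERNAL,cv2.CHAIN_APPROX_NONE)[0]
    return m,sorted([c for c in cs if cv2.contourArea(c)>=amin],key=cv2.contourArea,reverse=True)
def circ(n,cont,z):
    P=np.array([ray(n,p[0],z)[:2] for p in cv2.convexHull(cont)]); return cv2.minEnclosingCircle(P.astype(np.float32)), P
E
python3 - <<'E'
from h import *
T=cv2.imread("pics/top.png")[:,:,::-1].copy();S=cv2.imread("pics/scene.png")[:,:,::-1].copy()
for n,I,rl,rk,rc,rp in(("top",T,(190,215,280,305),(210,240,255,280),(455,220,530,320),(345,165,375,205)),("scene",S,(360,225,445,290),(390,230,420,270),(135,230,210,310),(295,275,320,320))):
  m,c=blobs(I,(5,150,60),(16,255,255),60,rl); print(n,"lid",circ(n,c[0],6)[0])
  e=cv2.fitEllipse(cv2.convexHull(c[0]));print("  ell centre",ray(n,e[0],6))
  m,c=blobs(I,(0,0,0),(179,255,60),30,rk); 
  for k in c[:2]: r=cv2.minAreaRect(k);print("  knob px",r,cv2.contourArea(k), [np.round(ray(n,p,41)[:2]).tolist() for p in cv2.boxPoints(r)])
  m,c=blobs(I,(105,120,40),(130,255,255),60,rc)
  for k in c[:2]: print("  cup",cv2.boundingRect(k),cv2.contourArea(k))
  k=c[0]
  P=np.array([ray(n,p[0],55)[:2] for p in k]);print("  cup xmin pts",P[P[:,0].argsort()[:8]].mean(0),P.min(0),P.max(0))
  m,c=blobs(I,(8,60,60),(30,255,255),4,rp)
  for k in c[:3]: print("  pin",k[:,0].mean(0),cv2.boundingRect(k))
w=cv2.hconcat([cv2.resize(T[140:320,190:400],None,fx=2,fy=2),cv2.resize(T[140:320,430:550],None,fx=2,fy=2)])
cv2.imwrite("pics/c1.png",w[:,:,::-1])
w=cv2.hconcat([cv2.resize(S[225:355,255:360],None,fx=4,fy=4),cv2.resize(S[225:355,130:220],None,fx=4,fy=4)])
cv2.imwrite("pics/c2.png",w[:,:,::-1]);print(w.shape)
E
```

```text
top lid ((472.8829040527344, 247.0269775390625), 27.33460235595703)
  ell centre [475.41689991 249.2504444    6.        ]
  knob px ((231.2529296875, 258.88824462890625), (21.6284122467041, 19.327518463134766), 32.47119140625) 378.5 [[471.0, 275.0], [503.0, 257.0], [481.0, 221.0], [449.0, 239.0]]
  cup (468, 233, 52, 76) 2259.0
  cup xmin pts [ 386.13695127 -241.51703012] [ 385.22007695 -288.24165164] [ 525.04940905 -192.35610018]
  pin [358.92857143 180.        ] (356, 178, 6, 5)
scene lid ((481.5459899902344, 251.6448211669922), 75.65831756591797)
  ell centre [485.08032421 251.09916902   6.        ]
  knob px ((404.9118347167969, 250.35296630859375), (16.97749137878418, 21.585670471191406), 14.03624439239502) 322.0 [[513.0, 216.0], [457.0, 245.0], [475.0, 277.0], [530.0, 247.0]]
  cup (148, 242, 50, 53) 1492.5
  cup xmin pts [ 390.79921131 -245.73775775] [ 388.00830903 -287.10801492] [ 528.29836083 -190.75999001]
  pin [307.5 289.5] (305, 285, 6, 10)
(520, 780, 3)
```

View pics/c2.png

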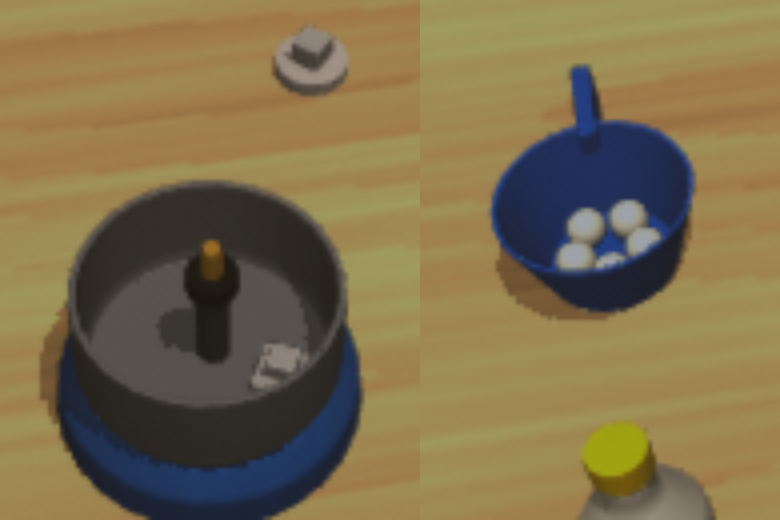

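The scene crop shows the pin tip at scene px (307.5,285.5), the pot rim ellipse centred at about (307,298), and the cup handle tip at about (276,243).

View pics/c1.png

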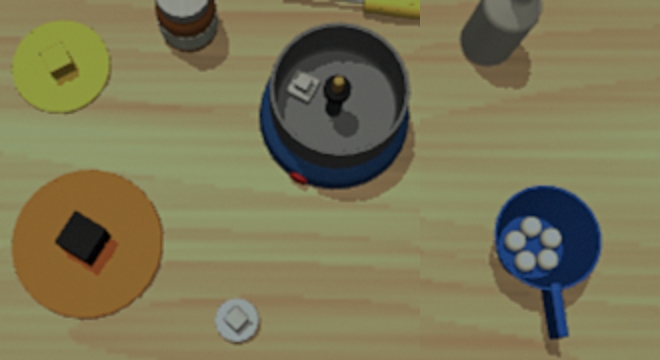

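Run:
```python
from h import *
T=cv2.imread("pics/top.png")[:,:,::-1].copy();S=cv2.imread("pics/scene.png")[:,:,::-1].copy()
print("pin",tri([("top",(358.9,179)),("scene",(307.5,286))]),ray("top",(358.9,179),116),ray("scene",(307.5,286),116))
print("rim scene",ray("scene",(307,298.5),90), [np.round(ray("scene",(255+x/4,225+y/4),90)) .tolist() for x,y in((68,285),(347,285),(208,181),(208,407))])
# lid in both views, and cup rim without handle
for n,I,rl,rc in(("top",T,(190,215,280,305),(455,220,530,320)),("scene",S,(360,225,445,290),(135,230,210,310))):
  m,c=blobs(I,(3,140,50),(20,255,255),20,rl)
  P=np.vstack([k for k in c]);print(n,"lid",circ(n,P,6)[0])
  m,c=blobs(I,(105,100,20),(130,255,255),60,rc);m=cv2.morphologyEx(cv2.morphologyEx(m,cv2.MORPH_CLOSE,np.ones((13,13))),cv2.MORPH_OPEN,np.ones((15,15)))
  k=max(cv2.findContours(m,0,1)[0],key=cv2.contourArea);print("cup rim",circ(n,k,55)[0])
```

```text
pin [607.63512037  12.69584259 118.22569152] [608.33049107  11.7612285  116.        ] [606.09030465  13.73241689 116.        ]
rim scene [614.81571802  10.88346351  90.        ] [[597.0, -52.0, 90.0], [622.0, 75.0, 90.0], [548.0, 23.0, 90.0], [675.0, 0.0, 90.0]]
top lid ((478.1739196777344, 250.51455688476562), 73.66716766357422)
cup rim ((477.0299072265625, -239.53836059570312), 49.59605407714844)
scene lid ((470.47430419921875, 245.68492126464844), 87.95175170898438)
cup rim ((485.09515380859375, -235.79635620117188), 58.35930633544922)
```

The top crop shows the pot rim at about top px (325–395,151–222) and the pin tip at about (359,179). The knob is rotated about 30° and the handle runs along −x. I'll move above the handle now; the moves also give me states for fitting the arm's kinematics.

>>> carry_out:
  deltas: [0,0,10.5,0,0,0,-1,0,0,10.5,0,0,0,-1,0,0,0,0.024,-0.051,0.004,-1,0,0,0,0.024,-0.051,0.004,-1,0,0,0,0.024,-0.051,0.004,-1,0,0,0,0.024,-0.051,0.004,-1,0,0,0,0.024,-0.051,0.004,-1,0,0,0,0.024,-0.051,0.004,-1,0,0,0,0.022,-0.051,0.004,-1,0,0,0,0,0,0,-1]

```text
clock: 1.35
eef_pos: [401.2, -243.9, 202.8]
tool_rot: [-3.139, 0.001, 0.011]
force: [0.4, -0.5, 0.3]
width: 85.5
gripper_force: 0.0
```

Run:
```python
from h import *
import json
s=ctrl.read_state();print({k:np.round(v,3).tolist() for k,v in s.items() if k in("clock","qpos","eef_pos","tool_rot","force")})
c=ctrl.calibration("wrist");I=ctrl.get_image("wrist");cv2.imwrite("pics/w1.png",I[:,:,::-1])
json.dump({k:np.array(v).tolist() for k,v in c.items()},open("w1.json","w"))
```

```text
{'clock': 1.35, 'qpos': [0.396, 0.419, 0.127, 2.038, -0.085, 0.691, -0.982], 'eef_pos': [401.236, -243.852, 202.791], 'tool_rot': [-3.139, 0.001, 0.011], 'force': [0.388, -0.47, 0.251]}
```

View pics/w1.png

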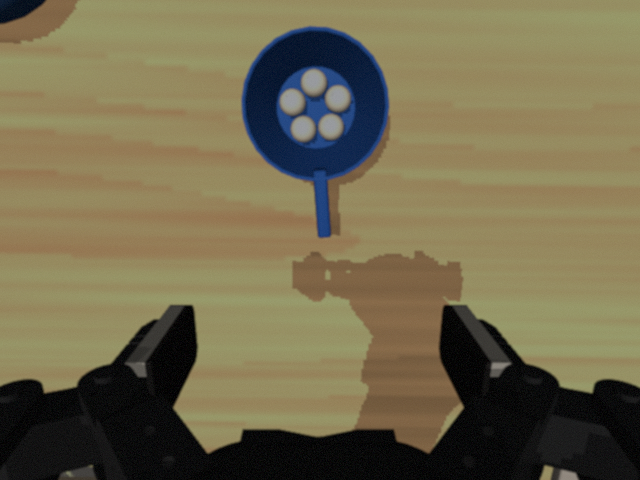

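The wrist view shows the cup rim centred at about (315,104), with the handle tab running from (319,178) to (324,236). I'll compute their world positions and fit the arm model.

```bash
cat > fk.py <<'E'
import numpy as np
from scipy.spatial.transform import Rotation as Ro
from scipy.optimize import least_squares
def rz(a):return Ro.from_euler('z',a).as_matrix()
def ry(a):return Ro.from_euler('y',a).as_matrix()
def fk(q,p):
    b,h,L1,a,L2,w,L3=p
    R=rz(q[0]+b)@ry(q[1])@rz(q[2]); X=np.array([0,0,h])+R@[a,0,L1]
    R=R@ry(q[3])@rz(q[4]); X=X+R@[-a,0,L2]
    R=R@ry(q[5]); X=X+R@[w,0,0]; R=R@rz(q[6]+np.pi/2); return X+R@[0,0,L3],R
D=[([1.136,.629,.038,1.518,-.027,.996,-.02],[234.127,-605.692,230.391],[-3.14,0,.369]),
([0.396,0.419,0.127,2.038,-0.085,0.691,-0.982],[401.236,-243.852,202.791],[-3.139,.001,.011])]
def fit(D):
    f=lambda p:np.concatenate([np.r_[fk(q,p)[0]-x,300*(fk(q,p)[1]-Ro.from_euler('xyz',r).as_matrix()).ravel()] for q,x,r in D]+[[(p[3])*.01,(p[5])*.01,(p[1]-330)*.01]])
    return least_squares(f,[-2.3,340,350,0,350,0,250])
E
python3 - <<'E'
from h import *;from fk import *;import json
c={k:np.array(v) for k,v in json.load(open("w1.json")).items()}
for n,px,z in(("rim",(315,104),55),("tabbase",(319.5,178),55),("tabend",(324,236),55)):print(n,ray("",px,z,c))
print("wrist cam pos",-c["R"].T@c["t"])
print("potrim top",ray("top",(360,187),90))
s=fit(D);print(np.round(s.x,3),s.cost,np.round(s.fun,2))
E
```

```text
rim [ 479.49474554 -240.59468046   55.        ]
tabbase [ 430.0055842  -244.22047825   55.        ]
tabend [ 387.57620497 -248.04087696   55.        ]
wrist cam pos [ 473.53808611 -243.3354739   344.76634781]
potrim top [602.3890952    7.96617783  90.        ]
[-2.6330000e+00  3.0790000e+00 -3.7504210e+03 -4.6339260e+03
 -1.2014450e+03 -1.0103457e+04 -3.7855180e+03] 34081.57166332086 [-6.6300e+01 -2.2500e+00  7.8800e+00  1.7310e+01 -6.6690e+01  5.0000e-02
 -6.6690e+01 -1.7310e+01 -1.9000e-01 -8.0000e-02  2.1000e-01 -0.0000e+00
 -8.0800e+00 -9.6000e-01 -7.8400e+00 -3.6300e+01  1.3978e+02 -9.0000e-02
  1.3978e+02  3.6300e+01  5.0000e-02  3.4000e-01 -1.4000e-01  0.0000e+00
 -4.6340e+01 -1.0103e+02 -3.2700e+00]
```

```bash
sed -i 's/^def fk(q,p):/def fk(q,p):\n    q=np.array(q)*[-1,1,-1,1,-1,1,-1]/; s/\[-2.3,340/[0,340/' fk.py
python3 - <<'E'
from fk import *
s=fit(D);print(np.round(s.x,3),s.cost,np.round(s.fun,2))
E
```

```text
[-1.80000e-02  3.46620e+02  3.56920e+02 -1.53726e+02  3.01875e+02
 -3.94120e+02  2.01023e+02] 134.4153999559982 [ 1.042e+01  4.570e+00  5.500e-01  1.890e+00 -5.010e+00  1.600e-01
 -5.010e+00 -1.890e+00 -1.600e-01  8.000e-02  2.100e-01 -0.000e+00
 -6.900e-01 -1.810e+00 -5.500e-01  1.000e-02 -5.460e+00  2.800e-01
 -5.460e+00 -1.000e-02  1.400e-01  2.600e-01 -1.400e-01  0.000e+00
 -1.540e+00 -3.940e+00  1.700e-01]
```

>>> carry_out:
  deltas: [0,0,-4.4,0,0,0,-1,0,10,0,0,0,0,-1,0,10,0,0,0,0,-1,0,10,0,0,0,0,-1,0,0,0,-0.025,0.001,0.02,-1,0,0,0,-0.025,0.001,0.02,-1,0,0,0,-0.025,0.001,0.02,-1,0,0,0,0,0,0,-1]

```text
clock: 2.4
eef_pos: [360.0, -258.7, 138.7]
tool_rot: [-3.085, -0.365, 0.079]
force: [-0.5, -0.0, 0.1]
width: 85.5
gripper_force: 0.0
```

Run:
```python
from h import *;from fk import *
s=ctrl.read_state();n=(s["qpos"].tolist(),s["eef_pos"].tolist(),s["tool_rot"].tolist());print(n)
open("fk.py","a").write("D.append(%r)\n"%(n,))
s=fit(D+[n]);print(np.round(s.x,3),s.cost,np.round(s.fun,2))
```

```text
([0.9679817156075423, 0.49102555918701585, -0.22255108551288016, 2.3550680851148624, -1.0991098776622206, 0.23326603245460248, 0.36683811803909316], [360.04496858895243, -258.6594115316958, 138.650929527628], [-3.0852065511064986, -0.3646660127709047, 0.07870002089496064])
[-2.40000e-02  4.52972e+02  4.91359e+02 -9.74800e+00  3.73269e+02
 -5.75920e+01  4.12674e+02] 317.8024977621584 [ 9.110e+00  7.180e+00  1.520e+00  2.480e+00 -6.640e+00  1.600e-01
 -6.640e+00 -2.480e+00 -1.600e-01  8.000e-02  2.100e-01 -0.000e+00
  1.106e+01  6.210e+00 -4.080e+00 -1.000e-02 -7.180e+00  2.800e-01
 -7.180e+00  1.000e-02  1.400e-01  2.600e-01 -1.400e-01  0.000e+00
 -1.040e+00  2.100e+00  2.550e+00  4.500e-01 -7.160e+00  5.800e-01
 -6.700e+00 -6.200e-01 -2.530e+00  0.000e+00 -0.000e+00  0.000e+00
 -1.000e-01 -5.800e-01  1.230e+00]
```

```bash
python3 - <<'E'
s=open("fk.py").read()
a=s.index("def fk");b=s.index("D=[")
s=s[:a]+'''def fk(q,p):
    q=np.array(q)*[-1,1,-1,1,-1,1,-1]
    h,L1,L2,L3,e,d1,d2,d3=p
    R=rz(q[0])@ry(q[1]); X=np.array([0,0,h])+R@[0,d1,0]
    R=R@rz(q[2]);X=X+R@[e,d2,L1]; R=R@ry(q[3])@rz(q[4]); X=X+R@[-e,d3,L2]
    R=R@ry(q[5])@rz(q[6]+np.pi/2); return X+R@[0,0,L3],R
'''+s[b:]
a=s.index("def fit");b=s.index("D.append")
s=s[:a]+'''P0=np.array([330,420,400,300,0,0,0,0.])
def fit(D):
    f=lambda p:np.concatenate([fk(q,p)[0]-x for q,x,r in D]+[(p-P0)*.02])
    return least_squares(f,P0)
'''+s[b:]
open("fk.py","w").write(s)
E
python3 -c "
from fk import *
s=fit(D);print(np.round(s.x,1),s.cost,np.round(s.fun,2))
for q,x,r in D: print(np.round(fk(q,s.x)[1]-Ro.from_euler('xyz',r).as_matrix(),3).tolist())"
```

```text
[ 3.382e+02  5.579e+02  3.821e+02  3.511e+02  2.000e-01 -1.300e+01
 -1.520e+01  0.000e+00] 4.546442709314099 [ 0.18  0.13  0.17 -0.07 -0.14 -0.13 -0.05 -0.02 -0.05  0.16  2.76 -0.36
  1.02  0.   -0.26 -0.3   0.  ]
[[-0.0, 0.0, 0.001], [0.0, 0.0, -0.001], [0.0, 0.001, -0.0]]
[[0.0, 0.0, 0.001], [0.0, 0.0, 0.0], [0.001, -0.0, 0.0]]
[[0.0, -0.0, 0.0], [0.0, -0.0, 0.0], [0.0, -0.0, -0.0]]
```

```bash
cat >> fk.py <<'E'
P=fit(D).x
LO=np.array([-3.06,-.37,-1.25,.18,-1.1,.23,-2.94]);HI=np.array([3.06,2.12,1.32,2.47,4.24,1.98,2.94])
def ik(X,R,q0,reg=.3):
    def f(q):
        x,r=fk(q,P);return np.r_[(x-X),200*Ro.from_matrix(r@R.T).as_rotvec(),reg*(q-q0)]
    s=least_squares(f,np.clip(q0,LO+1e-3,HI-1e-3),bounds=(LO,HI),x_scale=1.0);return s.x,np.abs(s.fun[:3]).max(),np.abs(s.fun[3:6]).max()/200
def tool_in_cup(s,flip=0):
    z=np.array([np.sin(s),0,-np.cos(s)]);y=np.array([0,-1.,0])*(-1 if flip else 1);R=np.c_[np.cross(y,z),y,z]
    return np.array([-71,0,42])+18.7*z,R
POT=np.array([607.,10.])
def pour(th,sg,psi,s,back=25,zl=115,flip=0):
    Rc=rz(psi)@Ro.from_euler('x',sg*th).as_matrix()
    op=rz(psi)@np.array([0,-sg,0]); lip=np.r_[POT,zl]-back*op
    t,Rt=tool_in_cup(s,flip); o=lip-Rc@np.array([0,-sg*50,55]); return o+Rc@t,Rc@Rt,o
E
python3 - <<'E'
from fk import *
from itertools import product
q0=np.array(D[1][0]);r=np.radians
for sg,psi,s,fl in product((1,-1),(-40,-20,0,20,40),(0,20),(0,1)):
    q=q0.copy();out=[]
    if fl:
        q[6]+=np.pi if q[6]<0 else -np.pi
    for th in range(0,126,5):
        X,R,o=pour(r(th),sg,r(psi),r(s),zl=115+max(0,(60-th)),flip=fl)
        q,e,w=ik(X,R,q,.3)
        out.append((e>1)or(w>.01))
    bad=[5*i for i,b in enumerate(out) if b]
    print(sg,psi,s,fl,bad[:6],len(bad),np.round(q,2),np.round(np.minimum(q-LO,HI-q).min(),2))
E
```

```text
1 -40 0 0 [35, 40, 45, 50, 55, 60] 15 [ 1.2   2.12 -1.13  1.93 -0.93  0.78  0.05] 0.0
1 -40 0 1 [35, 40, 45, 50, 55, 60] 19 [ 1.23  2.12 -1.19  1.89 -0.74  0.73  2.94] 0.0
1 -40 20 0 [15, 20, 25, 30, 35, 40] 23 [ 1.22  2.12 -1.07  1.96 -1.1   0.82  0.21] 0.0
1 -40 20 1 [15, 20, 25, 30, 35, 40] 23 [ 1.31  2.12 -1.2   1.98 -0.87  0.58  2.94] 0.0
1 -20 0 0 [] 0 [ 1.13  1.97 -1.1   1.73 -0.66  1.05 -0.47] 0.15
1 -20 0 1 [] 0 [ 1.13  1.97 -1.1   1.73 -0.66  1.05  2.67] 0.15
1 -20 20 0 [5, 10, 15, 20, 25, 30] 21 [ 1.29  2.12 -1.1   2.   -0.99  0.71 -0.1 ] 0.0
1 -20 20 1 [95, 100, 105, 110, 115, 120] 7 [ 1.36  2.12 -1.25  2.3   4.24  0.34 -2.28] 0.0
1 0 0 0 [] 0 [ 0.87  1.72 -0.78  1.49 -0.79  1.59 -0.55] 0.31
1 0 0 1 [] 0 [ 0.87  1.72 -0.78  1.49 -0.79  1.59  2.59] 0.31
1 0 20 0 [5, 10, 15, 20, 25, 30] 9 [ 1.28  2.09 -1.25  1.78 -0.41  0.89 -0.92] 0.0
1 0 20 1 [50, 55, 60] 3 [ 1.28  2.09 -1.25  1.78 -0.41  0.89  2.22] 0.0
1 20 0 0 [] 0 [ 0.68  1.67 -0.64  1.21 -0.77  1.98 -0.74] 0.0
1 20 0 1 [] 0 [ 0.68  1.67 -0.64  1.21 -0.77  1.98  2.4 ] 0.0
1 20 20 0 [0, 5] 2 [ 0.69  1.56 -0.37  1.52 -1
[... 1177 characters left out ...]
20 1 [0, 5, 10, 15, 20, 25] 9 [-1.37  2.12  1.18  1.8   0.35  0.93  0.93] 0.0
-1 20 0 0 [] 0 [-1.29  2.12  1.18  1.75  0.39  1.   -2.46] 0.0
-1 20 0 1 [] 0 [-1.29  2.12  1.18  1.75  0.39  1.    0.68] 0.0
-1 20 20 0 [10, 15, 20, 25, 30, 35] 21 [-1.39  2.12  1.01  2.01  0.85  0.75 -2.94] 0.0
-1 20 20 1 [5, 10, 15, 20, 25, 30] 19 [-1.38  2.11  0.98  2.02  0.92  0.78  0.11] 0.01
-1 40 0 0 [70, 75, 80, 85, 90, 95] 12 [-1.32  2.12  1.09  1.92  0.7   0.79 -2.94] 0.0
-1 40 0 1 [] 0 [-0.88  1.71  0.47  1.94  1.31  1.61 -0.4 ] 0.37
-1 40 20 0 [60, 65, 70, 75, 80, 85] 14 [-0.57  1.43  0.02  2.02  1.67  1.98 -2.94] 0.0
-1 40 20 1 [60, 65, 70, 75, 80, 85] 6 [-0.69  1.75  0.33  2.16  1.61  1.98 -0.69] 0.0
```

```bash
cat > plan.py <<'E'
from h import *;from fk import *
def rel(X0,R0,X1,R1):
    return np.degrees(Ro.from_matrix(R0.T@R1).as_rotvec()),R0.T@(np.array(X1)-X0)/1000
def now():
    s=ctrl.read_state();return s["eef_pos"],Ro.from_euler('xyz',s["tool_rot"]).as_matrix(),s
def down(yaw):return rz(yaw)@np.diag([1,-1,-1.])
def show(wps,start=None):
    X,R=start or now()[:2]
    for a,b in wps:
        t,d=rel(X,R,a,b);print("turn",np.round(t,1),"shift(pre axes)",np.round(d,4),"post axes",np.round(b.T@(np.array(a)-X)/1000,4));X,R=a,b
E
python3 - <<'E'
from plan import *
Rt=down(np.radians(5))
g=np.array([408,-246.3,0])
X,R,s=now()
show([(X,Rt),([g[0],g[1],100],Rt),([g[0],g[1],23],Rt)])
E
```

```text
turn [ -3.1 -20.9   0.1] shift(pre axes) [0. 0. 0.] post axes [0. 0. 0.]
turn [0. 0. 0.] shift(pre axes) [ 0.0488 -0.0081  0.0387] post axes [ 0.0488 -0.0081  0.0387]
turn [0. 0. 0.] shift(pre axes) [0.    0.    0.077] post axes [0.    0.    0.077]
```

>>> carry_out:
  deltas: [-1.5,-10.4,0,0,0,0,-1,-1.5,-10.4,0,0,0,0,-1,0,0,0,0.025,-0.004,0.019,-1,0,0,0,0.024,-0.004,0.019,-1,0,0,0,0,0,0,-1]

```text
clock: 3.02
eef_pos: [422.0, -235.2, 103.5]
tool_rot: [-3.091, -0.183, 0.1]
force: [-1.4, -0.4, 0.4]
width: 85.1
gripper_force: 0.0
```

Run:
```python
from plan import *
Rt=down(np.radians(5))
X,R,s=now();print(X,s["qpos"].round(2))
show([(X,Rt),([408,-246.3,23],Rt)])
```

```text
[ 422.02108602 -235.18867129  103.48641432] [ 0.44  0.59  0.18  2.2  -0.81  0.35 -0.12]
turn [ -3.  -10.5   1. ] shift(pre axes) [0. 0. 0.] post axes [0. 0. 0.]
turn [0. 0. 0.] shift(pre axes) [-0.0149  0.0098  0.0805] post axes [-0.0149  0.0098  0.0805]
```

>>> carry_out:
  deltas: [-1.5,-5.2,0.5,0,0,0,-1,-1.5,-5.2,0.5,0,0,0,-1,0,0,0,-0.015,0.01,0.03,-1,0,0,0,0,0,0,-1]

```text
clock: 3.52
eef_pos: [403.7, -247.6, 73.2]
tool_rot: [-3.141, 0.003, 0.082]
force: [-0.5, 0.1, 0.3]
width: 85.3
gripper_force: 0.0
```

Run:
```python
from plan import *
Rt=down(np.radians(5))
X,R,s=now();print(X,s["qpos"].round(2),s["qd"].round(2))
show([(X,Rt),([408,-246.3,23],Rt)])
```

```text
[ 403.73049562 -247.55603843   73.19532519] [ 0.21  0.7   0.42  2.14 -0.66  0.44 -0.34] [ 0.02 -0.03  0.   -0.02  0.01  0.03 -0.02]
turn [-0.   0.1 -0.3] shift(pre axes) [0. 0. 0.] post axes [0. 0. 0.]
turn [0. 0. 0.] shift(pre axes) [ 0.0044 -0.0009  0.0502] post axes [ 0.0044 -0.0009  0.0502]
```

Aligned. I'll descend and grip the tab.

>>> carry_out:
  deltas: [0,0,0,0.002,-0.001,0.025,-1,0,0,0,0.002,0,0.025,-1,0,0,0,0,0,0,1,0,0,0,0,0,0,1,0,0,0,0,0,0,1,0,0,0,0,0,0,1,0,0,0,0,0,0,1,0,0,0,0,0,-0.02,1,0,0,0,0,0,-0.05,1,0,0,0,0,0,-0.05,1,0,0,0,0,0,-0.03,1,0,0,0,0,0,0,1]

```text
clock: 5.03
eef_pos: [410.7, -246.7, 175.3]
tool_rot: [3.139, -0.004, 0.085]
force: [-0.3, 0.1, -2.1]
width: 9.0
gripper_force: 58.7
```

Run:
```python
from plan import *
X,R,s=now();print(X,s["qpos"].round(2),s["width"],s["gripper_force"])
I=ctrl.get_image("wrist");cv2.imwrite("pics/w2.png",I[:,:,::-1])
# pour path simulation
r=np.radians;q=s["qpos"]
POT[0]-=22
for th,zl in((0,230),(30,200),(60,170),(75,140),(90,130),(100,140),(105,145),(110,155),(115,165)):
    Xp,Rp,o=pour(r(th),1,0,0,zl=zl);q,e,w=ik(Xp,Rp,q);print(th,Xp.round(),np.round(e,1),q.round(2),"wrist",(Xp-351*Rp[:,2]).round())
Xp,Rp,o=pour(0,1,0,0,zl=230);show([(X,Rp),(Xp,Rp)])
```

```text
[ 410.71333973 -246.66273215  175.34153162] [ 0.05  0.54  0.63  2.06 -0.5   0.69 -0.48] 8.953859739425738 58.73632371425629
0 [514.  85. 198.] 0.0 [-0.7   0.59  0.73  1.93 -0.53  0.83 -1.25] wrist [514.  85. 549.]
30 [514.  94. 198.] 0.0 [-0.22  0.61  0.49  1.97 -0.97  1.03 -0.67] wrist [514. -81. 502.]
60 [514.  87. 197.] 0.0 [ 0.25  0.82  0.15  1.92 -1.1   1.31 -0.36] wrist [ 514. -217.  373.]
75 [514.  79. 180.] 0.0 [ 0.42  1.    0.    1.86 -1.1   1.43 -0.26] wrist [ 514. -260.  271.]
90 [514.  67. 180.] 0.0 [ 0.51  1.17 -0.08  1.78 -1.09  1.6  -0.2 ] wrist [ 514. -284.  180.]
100 [514.  58. 195.] 0.0 [ 0.55  1.26 -0.13  1.73 -1.09  1.71 -0.2 ] wrist [ 514. -288.  134.]
105 [514.  53. 202.] 0.0 [ 0.56  1.3  -0.16  1.71 -1.09  1.76 -0.2 ] wrist [ 514. -286.  111.]
110 [514.  48. 213.] 0.0 [ 0.58  1.33 -0.19  1.69 -1.09  1.82 -0.2 ] wrist [ 514. -282.   93.]
115 [514.  43. 224.] 0.0 [ 0.59  1.37 -0.22  1.68 -1.09  1.87 -0.2 ] wrist [ 514. -276.   75.]
turn [ 0.1 -0.1  4.9] shift(pre axes) [ 0.0007  0.0008 -0.0014] post axes [ 0.0008  0.0008 -0.0014]
turn [0. 0. 0.] shift(pre axes) [ 0.1033 -0.3317 -0.023 ] post axes [ 0.1033 -0.3317 -0.023 ]
```

View pics/w2.png

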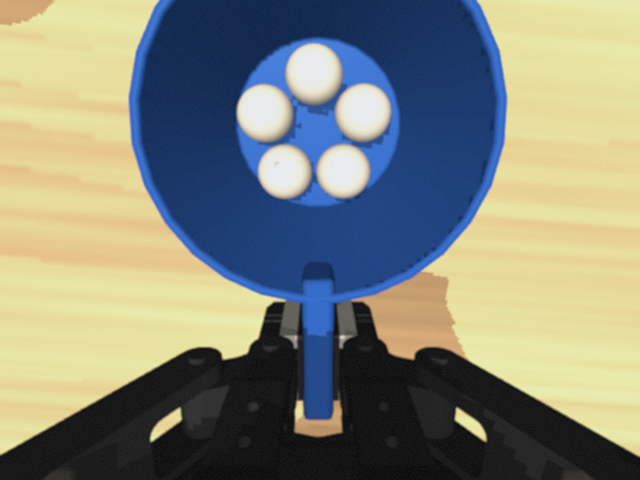

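The tab is held squarely and all five balls are in the cup (around (265–363,70–172)). Carrying it to the pot.

>>> carry_out:
  deltas: [0,0,4.9,0,0,0,1,0,0,0,0.01,-0.033,-0.003,1,0,0,0,0.017,-0.05,-0.004,1,0,0,0,0.017,-0.055,-0.004,1,0,0,0,0.017,-0.055,-0.004,1,0,0,0,0.017,-0.055,-0.004,1,0,0,0,0.015,-0.05,-0.003,1,0,0,0,0.01,-0.033,-0.001,1,0,0,0,0,0,0,1]

```text
clock: 6.2
eef_pos: [512.5, 88.3, 194.1]
tool_rot: [3.141, 0.003, 0.005]
force: [-0.4, -0.8, -1.6]
width: 8.9
gripper_force: 58.8
```

Run:
```python
from plan import *
X,R,s=now();print(X,s["qpos"].round(2),s["width"],s["gripper_force"])
r=np.radians;POT[0]-=22
W=[]
for th,zl in((10,220),(20,210),(30,200),(40,190),(50,180),(60,170)):
    W.append(pour(r(th),1,0,0,zl=zl)[:2])
show(W)
```

```text
[512.47957998  88.26616427 194.09320105] [-0.7   0.6   0.73  1.93 -0.54  0.82 -1.24] 8.94241953343533 58.82204353809357
turn [10.   0.2  0.2] shift(pre axes) [ 0.0015 -0.0015 -0.0034] post axes [ 0.0015 -0.002  -0.0031]
turn [10.  0.  0.] shift(pre axes) [ 0.     -0.003   0.0007] post axes [ 0.     -0.0028  0.0012]
turn [10.  0.  0.] shift(pre axes) [ 0.     -0.0013  0.0002] post axes [ 0.     -0.0013  0.0005]
turn [10.  0.  0.] shift(pre axes) [ 0.      0.0003 -0.0005] post axes [ 0.      0.0002 -0.0005]
turn [10.  0.  0.] shift(pre axes) [ 0.      0.0017 -0.0015] post axes [ 0.      0.0014 -0.0018]
turn [10.  0.  0.] shift(pre axes) [ 0.      0.0029 -0.0027] post axes [ 0.      0.0024 -0.0032]
```

>>> carry_out:
  deltas: [7,0,0,0.001,-0.001,-0.002,1,8,0,0,0,-0.002,0,1,8,0,0,0,-0.002,0,1,8,0,0,0,-0.001,0,1,8,0,0,0,0.001,-0.001,1,8,0,0,0,0.001,-0.002,1,8,0,0,0,0.003,-0.003,1,5,0,0,0,0,0,1,0,0,0,0,0,0,1]

```text
clock: 7.32
eef_pos: [513.4, 80.0, 198.0]
tool_rot: [-2.096, 0.005, -0.007]
force: [-0.1, 0.4, -2.0]
width: 9.2
gripper_force: 59.0
```

Run:
```python
from plan import *
X,R,s=now();print(X,s["qpos"].round(2),s["width"],s["gripper_force"])
r=np.radians;POT[0]-=22
W=[]
for th,zl in((70,150),(80,140),(90,135)):
    W.append(pour(r(th),1,0,0,zl=zl)[:2])
show(W)
```

```text
[513.44818214  80.02638615 197.95529013] [ 0.29  0.81  0.11  1.92 -1.08  1.29 -0.38] 9.182174980528734 59.047295451164246
turn [10.1 -0.3 -0.4] shift(pre axes) [0.0006 0.0093 0.0075] post axes [0.0006 0.0105 0.0058]
turn [10.  0.  0.] shift(pre axes) [ 0.      0.0047 -0.0057] post axes [ 0.      0.0036 -0.0065]
turn [10.  0.  0.] shift(pre axes) [ 0.      0.0002 -0.0083] post axes [ 0.     -0.0013 -0.0082]
```

>>> carry_out:
  deltas: [5,0,0,0,0.004,0.003,1,5,0,0,0,0.005,0.004,1,5,0,0,0,0.003,-0.003,1,5,0,0,0,0.002,-0.003,1,5,0,0,0,0,-0.004,1,5,0,0,0,0,-0.004,1,0,0,0,0,0,0,1]

```text
clock: 8.2
eef_pos: [513.7, 69.7, 185.8]
tool_rot: [-1.574, 0.003, -0.002]
force: [0.4, 0.5, -0.3]
width: 9.0
gripper_force: 59.2
```

Run:
```python
from plan import *
X,R,s=now();print(X,s["qpos"].round(2),s["force"].round(1),s["tool_rot"])
r=np.radians;POT[0]-=22
W=[]
for th,zl in((90,135),(97,140),(104,145),(110,155),(115,165)):
    W.append(pour(r(th),1,0,0,zl=zl)[:2])
show(W)
I=ctrl.get_image("scene");I2=ctrl.get_image("top")
w=cv2.hconcat([cv2.resize(I[170:350,230:380],(400,480)),cv2.resize(I2[120:300,280:430],(400,480))]);cv2.imwrite("pics/p90.png",w[:,:,::-1])
```

```text
[513.74106231  69.71168872 185.7900132 ] [ 0.54  1.16 -0.13  1.79 -1.07  1.55 -0.23] [ 0.4  0.5 -0.3] [-1.57358771  0.00271663 -0.00181351]
turn [ 0.2 -0.1 -0.2] shift(pre axes) [ 0.0003  0.0008 -0.003 ] post axes [ 0.0003  0.0008 -0.003 ]
turn [7. 0. 0.] shift(pre axes) [ 0.     -0.0085 -0.0063] post axes [ 0.     -0.0092 -0.0052]
turn [7. 0. 0.] shift(pre axes) [ 0.     -0.0085 -0.0057] post axes [ 0.     -0.0091 -0.0046]
turn [6. 0. 0.] shift(pre axes) [ 0.     -0.0127 -0.003 ] post axes [ 0.     -0.013  -0.0016]
turn [5. 0. 0.] shift(pre axes) [ 0.     -0.012  -0.0011] post axes [ 0.    -0.012 -0.   ]
```

View pics/p90.png

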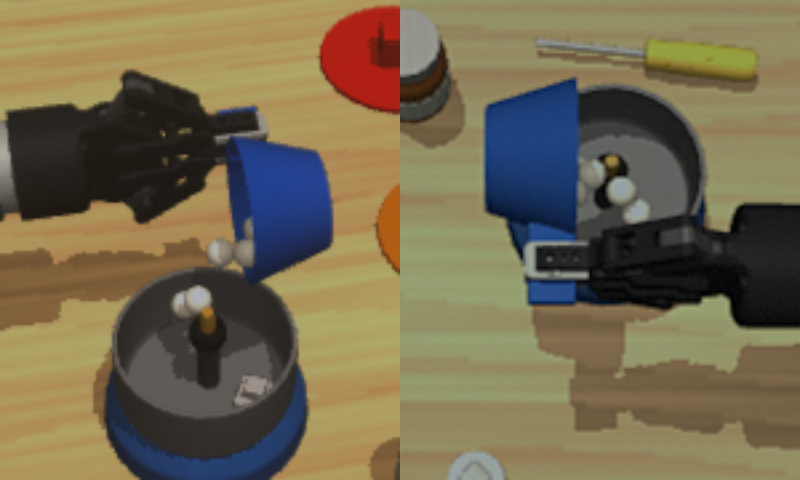

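The balls are already rolling out over the pot at 90°, heading inside it. I'll tip a bit further to empty the cup.

>>> carry_out:
  deltas: [0,0,0,0,0,0,1,0,0,0,0,0,0,1,5,0,0,0,-0.006,-0.004,1,5,0,0,0,-0.006,-0.004,1,5,0,0,0,-0.006,-0.004,1,3,0,0,0,-0.006,0,1,0,0,0,0,0,0,1,0,0,0,0,0,0,1]

```text
clock: 9.3
eef_pos: [514.2, 54.8, 210.6]
tool_rot: [-1.258, -0.001, -0.001]
force: [0.4, 0.5, -0.7]
width: 9.2
gripper_force: 59.2
```

Run:
```python
from plan import *
X,R,s=now();print(X,s["qpos"].round(2),s["force"].round(1),s["tool_rot"])
I=ctrl.get_image("scene");I2=ctrl.get_image("top")
w=cv2.hconcat([cv2.resize(I[170:350,230:380],(400,480)),cv2.resize(I2[120:300,280:430],(400,480))]);cv2.imwrite("pics/p108.png",w[:,:,::-1])
```

```text
[514.18167525  54.83753273 210.58924046] [ 0.6   1.32 -0.24  1.71 -1.07  1.74 -0.22] [ 0.4  0.5 -0.7] [-1.25846341e+00 -9.01789858e-04 -1.36621280e-03]
```

View pics/p108.png

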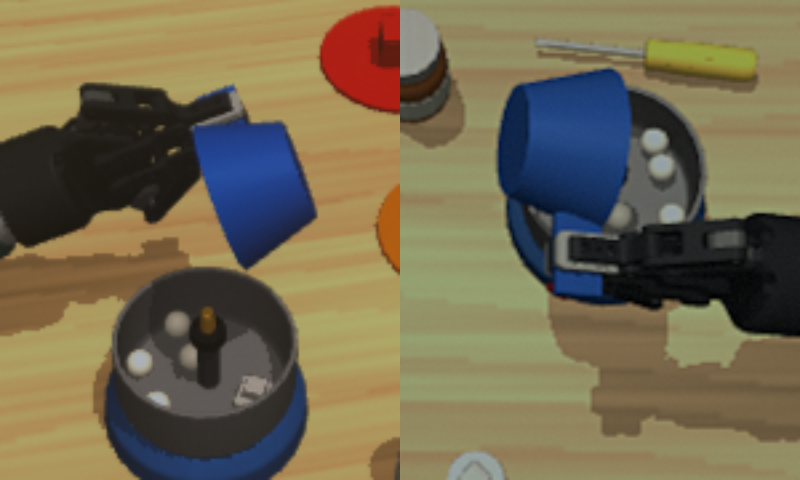

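Scene crop: the balls are in the pot and the lip is clear. Turning the cup back upright.

>>> carry_out:
  deltas: [-10,0,0,0,0,0,1,-10,0,0,0,0,0,1,-10,0,0,0,0,0,1,-10,0,0,0,0,0,1,-10,0,0,0,0,0,1,-10,0,0,0,0,0,1,-10,0,0,0,0,0,1,-10,0,0,0,0,0,1,-10,0,0,0,0,0,1,-10,0,0,0,0,0,1,-8,0,0,0,0,0,1,0,0,0,0,0,0,1]

```text
clock: 10.9
eef_pos: [513.1, 60.4, 210.3]
tool_rot: [-3.14, 0.001, 0.009]
force: [0.8, -0.9, -1.0]
width: 9.1
gripper_force: 59.0
```

Run:
```python
from plan import *
X,R,s=now();print(X,s["qpos"].round(2),s["force"].round(1),s["tool_rot"])
w=ctrl.get_image("wrist");cv2.imwrite("pics/w3.png",w[:,:,::-1])
h=cv2.cvtColor(w,cv2.COLOR_RGB2HSV);print("white px in cup",((h[:240,120:520,1]<60)&(h[:240,120:520,2]>150)).sum())
Rt=down(0);show([(X,Rt),([411,-246.5,120],Rt)])
I2=ctrl.get_image("top");I=ctrl.get_image("scene")
cv2.imwrite("pics/t3.png",I2[:,:,::-1])
```

```text
[513.07932697  60.35936191 210.28115467] [-0.5   0.51  0.49  1.92 -0.33  0.79 -1.39] [ 0.8 -0.9 -1. ] [-3.14005732e+00  6.97113543e-04  8.65229715e-03]
white px in cup 1033
turn [-0.1  0.   0.2] shift(pre axes) [-0.0001 -0.003  -0.    ] post axes [-0.0001 -0.003  -0.    ]
turn [0. 0. 0.] shift(pre axes) [-0.1021  0.3069  0.0903] post axes [-0.1021  0.3069  0.0903]
```

View pics/w3.png

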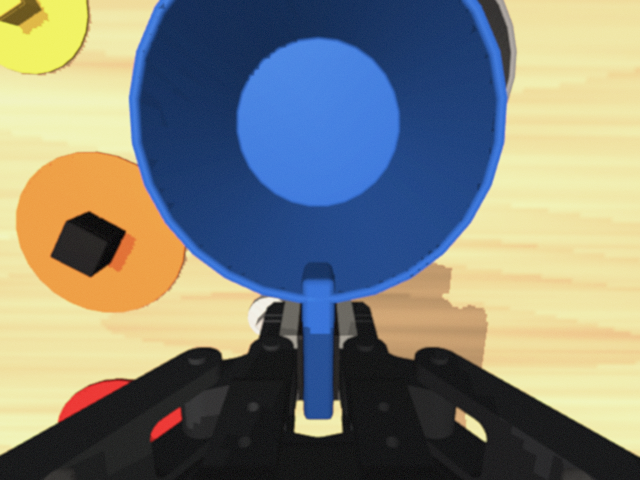

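The cup is empty (no white inside). Taking it back to its place.

>>> carry_out:
  deltas: [0,0,0,-0.01,0.03,0,1,0,0,0,-0.017,0.05,0,1,0,0,0,-0.019,0.058,0,1,0,0,0,-0.019,0.058,0.01,1,0,0,0,-0.019,0.058,0.03,1,0,0,0,-0.018,0.053,0.04,1,0,0,0,0,0,0.05,1,0,0,0,0,0,0.03,1,0,0,0,0,0,0.01,1,0,0,0,0,0,0,1]

```text
clock: 12.3
eef_pos: [414.0, -244.0, 46.6]
tool_rot: [3.141, 0.0, -0.005]
force: [0.0, -0.6, -0.9]
width: 9.1
gripper_force: 59.0
```

Run:
```python
from plan import *
X,R,s=now();print(X,s["qpos"].round(2),s["force"].round(1),s["tool_rot"])
Rt=down(0);show([(X,Rt),([411,-246.5,25],Rt)])
# refine lid / knob / pot from top picture t3 (arm may hide parts)
I=cv2.imread("pics/top.png")[:,:,::-1].copy()
m,c=blobs(I,(0,0,0),(179,255,60),30,(210,240,255,280));k=c[0];a=cv2.approxPolyDP(cv2.convexHull(k),2,True)[:,0];print(a.tolist())
```

```text
[ 413.99259887 -244.02292138   46.56422305] [ 0.31  0.73  0.25  2.13 -0.51  0.34 -0.6 ] [ 0.  -0.6 -0.9] [ 3.14117913e+00  8.24583139e-05 -4.81537288e-03]
turn [ 0.   0.  -0.3] shift(pre axes) [0. 0. 0.] post axes [0. 0. 0.]
turn [0. 0. 0.] shift(pre axes) [-0.003   0.0025  0.0216] post axes [-0.003   0.0025  0.0216]
[[227, 246], [244, 257], [235, 272], [218, 261]]
```

>>> carry_out:
  deltas: [0,0,0,0,0,0.01,1,0,0,0,0,0,0.007,1,0,0,0,0,0,0.003,1,0,0,0,0,0,0.001,1,0,0,0,0,0,0,1]

```text
clock: 12.92
eef_pos: [414.9, -242.8, 25.5]
tool_rot: [3.141, -0.0, -0.002]
force: [0.1, 0.7, -1.4]
width: 9.1
gripper_force: 59.0
```

>>> carry_out:
  deltas: [0,0,0,0,0,0.001,1,0,0,0,0,0,0.001,1,0,0,0,0,0,0,1]

```text
clock: 13.3
eef_pos: [414.8, -242.9, 24.2]
tool_rot: [3.141, -0.001, -0.002]
force: [-2.3, 1.1, 8.6]
width: 9.0
gripper_force: 60.6
```

>>> carry_out:
  deltas: [0,0,0,0,0,0,-1,0,0,0,0,0,0,-1,0,0,0,0,0,0,-1,0,0,0,0,0,0,-1,0,0,0,0,0,-0.03,-1,0,0,0,0,0,-0.06,-1,0,0,0,0,0,-0.06,-1,0,0,0,0,0,-0.03,-1,0,0,0,0,0,0,-1]

```text
clock: 14.42
eef_pos: [416.1, -243.3, 205.5]
tool_rot: [3.139, -0.005, -0.001]
force: [-0.3, -0.5, -0.5]
width: 85.3
gripper_force: 0.0
```

>>> carry_out:
  deltas: [0,0,0,0.005,-0.05,0,-1,0,0,0,0.005,-0.058,0,-1,0,0,0,0.005,-0.058,0,-1,0,0,0,0.005,-0.058,0,-1,0,0,0,0.005,-0.058,0,-1,0,0,0,0.005,-0.058,0,-1,0,0,0,0.005,-0.058,0,-1,0,0,0,0.005,-0.058,0,-1]

```text
clock: 15.42
eef_pos: [454.7, 214.9, 201.7]
tool_rot: [3.14, 0.002, -0.002]
force: [0.9, -0.3, 0.1]
width: 85.4
gripper_force: 0.0
```

>>> carry_out:
  deltas: [0,0,-9.5,0,0,0,-1,0,0,-9.5,0,0,0,-1,0,0,-9.5,0,0,0,-1,0,0,-9.5,0,0,0,-1,0,0,-9.5,0,0,0,-1,0,0,-9.5,0,0,0,-1,0,0,0,0,0,0,-1,0,0,0,0,0,0,-1]

```text
clock: 16.42
eef_pos: [455.1, 213.0, 202.3]
tool_rot: [-3.141, 0.002, 0.99]
force: [0.3, -1.0, 0.0]
width: 85.4
gripper_force: 0.0
```

Run:
```python
from plan import *
import json
X,R,s=now();print(X,s["qpos"].round(2),s["tool_rot"].round(3))
c=ctrl.calibration("wrist");I=ctrl.get_image("wrist");T=ctrl.get_image("top");S=ctrl.get_image("scene")
json.dump({k:np.array(v).tolist() for k,v in c.items()},open("w4.json","w"))
w=cv2.hconcat([cv2.resize(I,(400,300)),cv2.resize(T[130:280,300:500],(400,300))])
w2=cv2.hconcat([cv2.resize(S[220:370,230:430],(400,300)),cv2.resize(S[200:350,60:260],(400,300))])
cv2.imwrite("pics/m.png",cv2.vconcat([w,w2])[:,:,::-1]);cv2.imwrite("pics/w4.png",I[:,:,::-1]);cv2.imwrite("pics/t4.png",T[:,:,::-1]);cv2.imwrite("pics/s4.png",S[:,:,::-1])
```

```text
[455.14151757 212.95811348 202.32487584] [-0.66  0.47  0.24  1.96 -0.16  0.73 -0.91] [-3.141e+00  2.000e-03  9.900e-01]
```

View pics/m.png

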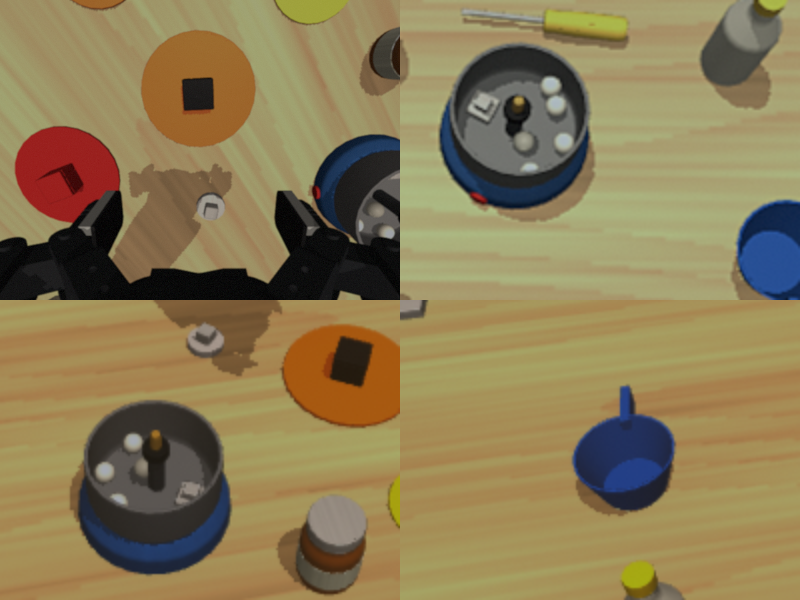

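The wrist view shows the knob at about (316,150) full-res. All five balls are in the pot (top and scene crops), and the cup stands upright and empty. Measuring the knob and pin.

Run:
```python
from plan import *
import json
c={k:np.array(v) for k,v in json.load(open("w4.json")).items()}
I=cv2.imread("pics/w4.png")[:,:,::-1].copy()
m,b=blobs(I,(0,0,0),(179,255,70),200,(260,100,370,200))
r=cv2.minAreaRect(b[0]);print(r,cv2.contourArea(b[0]))
a=cv2.approxPolyDP(cv2.convexHull(b[0]),4,True)[:,0];print(a.tolist(),[ray("",p,41,c)[:2].round(1).tolist() for p in a])
bp=np.array([ray("",p,41,c)[:2] for p in cv2.boxPoints(r)]);print("box",bp.round(1).tolist(),"c",bp.mean(0),[np.degrees(np.arctan2(*(bp[i+1]-bp[i])[::-1])).round(1) for i in range(3)],[np.linalg.norm(bp[i+1]-bp[i]).round(1) for i in range(3)])
m,b=blobs(I,(3,120,50),(20,255,255),2000,(200,20,430,250))
P=np.array([ray("",p[0],6,c)[:2] for p in cv2.convexHull(b[0])],np.float32);e=cv2.minEnclosingCircle(P);print("lid",e)
for n,f,roi in(("top","t4",(345,160,375,205)),("scene","s4",(295,275,320,320))):
    J=cv2.imread("pics/%s.png"%f)[:,:,::-1].copy();m,b=blobs(J,(8,60,60),(30,255,255),3,roi)
    print(n,[(k[:,0].mean(0),cv2.boundingRect(k)) for k in b])
```

```text
((316.6907043457031, 150.1958770751953), (50.039241790771484, 48.58619689941406), 87.39744567871094) 2299.0
[[338, 125], [341, 172], [296, 176], [292, 128]] [[502.5, 258.4], [486.5, 229.2], [457.3, 244.8], [474.0, 274.6]]
box [[474.3, 275.9], [503.9, 258.2], [486.3, 227.4], [455.7, 245.6]] c [480.03311999 251.78553325] [np.float64(-30.8), np.float64(-119.7), np.float64(149.3)] [np.float64(34.4), np.float64(35.5), np.float64(35.6)]
lid ((479.7413635253906, 251.42176818847656), 73.6653060913086)
top [(array([358.78947368, 180.94736842]), (356, 178, 6, 8))]
scene [(array([307.4 , 289.32]), (305, 285, 6, 10))]
```

>>> carry_out:
  deltas: [0,0,0,-0.022,0.044,0,-1,0,0,0,-0.026,0.052,0,-1,0,0,0,-0.026,0.052,0,-1,0,0,0,-0.024,0.048,0,-1,0,0,0,-0.021,0.041,0,-1,0,0,0,0,0,0,-1,0,0,0,0,0,0,-1]

```text
clock: 17.45
eef_pos: [588.6, -15.0, 202.9]
tool_rot: [-3.141, 0.001, 0.993]
force: [-0.0, 0.6, -0.2]
width: 85.8
gripper_force: 0.0
```

Run:
```python
from plan import *
import json
X,R,s=now();print(X,s["qpos"].round(2),s["tool_rot"].round(3),abs(s["qd"]).max())
c=ctrl.calibration("wrist");I=ctrl.get_image("wrist");cv2.imwrite("pics/w5.png",I[:,:,::-1])
json.dump({k:np.array(v).tolist() for k,v in c.items()},open("w5.json","w"))
p=proj("",[607.5,12.5,116],c);print("expect",p)
x,y=p.astype(int)
m,b=blobs(I,(8,80,60),(30,255,255),20,(max(0,x-40),max(0,y-40),x+40,y+40))
for k in b[:3]:print(cv2.minEnclosingCircle(k),cv2.boundingRect(k),cv2.contourArea(k),ray("",cv2.minEnclosingCircle(k)[0],116,c).round(1))
# pot rim: dark/grey region vs bench: low saturation
h=cv2.cvtColor(I,cv2.COLOR_RGB2HSV)
print(h[y,max(0,x-150):x+151:6,:].tolist())
```

```text
[588.62329054 -15.02075654 202.93167477] [-0.17  0.58  0.23  1.73 -0.17  0.85 -0.44] [-3.141e+00  1.000e-03  9.930e-01] 0.023705916439124734
expect [318.76703983 185.87713988]
((319.5, 184.5), 11.068072319030762) (311, 174, 18, 22) 298.0 [608.3  12.9 116. ]
[[22, 97, 166], [26, 86, 169], [27, 83, 169], [28, 81, 169], [29, 80, 169], [29, 77, 169], [25, 91, 169], [22, 99, 165], [20, 101, 167], [24, 68, 138], [24, 20, 64], [10, 39, 39], [0, 14, 37], [12, 26, 50], [15, 19, 109], [15, 19, 110], [11, 19, 110], [11, 19, 110], [13, 21, 109], [15, 19, 109], [15, 23, 110], [15, 19, 109], [21, 43, 42], [150, 17, 30], [20, 156, 108], [21, 151, 166], [20, 152, 168], [13, 48, 37], [120, 35, 29], [18, 23, 110], [13, 20, 114], [13, 21, 111], [17, 21, 111], [13, 21, 109], [14, 25, 113], [15, 20, 78], [20, 40, 154], [60, 4, 173], [113, 12, 177], [47, 10, 173], [17, 40, 45], [15, 15, 34], [174, 47, 27], [17, 17, 104], [18, 107, 165], [22, 94, 169], [23, 95, 167], [23, 93, 170], [23, 93, 168], [20, 100, 168], [20, 101, 167]]
```

>>> carry_out:
  deltas: [0,0,-2.6,0,0,0,-1,0,0,0,0.026,-0.034,0,-1,0,0,0,0.032,-0.042,0,-1,0,0,0,0.032,-0.042,0.01,-1,0,0,0,0.032,-0.042,0.02,-1,0,0,0,0.031,-0.04,0.03,-1,0,0,0,0.0216,-0.029,0.04,-1,0,0,0,0,0,0.03,-1,0,0,0,0,0,0,-1,0,0,0,0,0,0,-1]

```text
clock: 18.75
eef_pos: [481.1, 250.7, 74.1]
tool_rot: [3.14, -0.001, 1.039]
force: [0.2, 0.1, -0.1]
width: 85.6
gripper_force: 0.0
```

Run:
```python
from plan import *
X,R,s=now();print(X,s["tool_rot"].round(3))
Rt=down(np.radians(59.5));show([(X,Rt),([480,251.6,11],Rt)])
```

```text
[481.13620819 250.74788643  74.11251605] [ 3.140e+00 -1.000e-03  1.039e+00]
turn [ 0.1 -0.   0. ] shift(pre axes) [0. 0. 0.] post axes [0. 0. 0.]
turn [0. 0. 0.] shift(pre axes) [ 0.0002 -0.0014  0.0631] post axes [ 0.0002 -0.0014  0.0631]
```

>>> carry_out:
  deltas: [0,0,0,0,-0.001,0.025,-1,0,0,0,0,0,0.025,-1,0,0,0,0,0,0.012,-1,0,0,0,0,0,0,-1,0,0,0,0,0,0,1,0,0,0,0,0,0,1,0,0,0,0,0,0,1,0,0,0,0,0,0,1,0,0,0,0,0,0,1]

```text
clock: 19.88
eef_pos: [480.0, 251.5, 11.9]
tool_rot: [3.141, -0.001, 1.039]
force: [-0.1, -0.9, 5.0]
width: 35.0
gripper_force: 61.6
```

>>> carry_out:
  deltas: [0,0,0,0,0,-0.02,1,0,0,0,0,0,-0.04,1,0,0,0,0,0,-0.045,1,0,0,0,0,0,-0.03,1,0,0,0,-0.015,0.024,0,1,0,0,0,-0.024,0.039,0,1,0,0,0,-0.027,0.045,0,1,0,0,0,-0.027,0.045,0,1,0,0,0,-0.025,0.04,0,1,0,0,0,-0.016,0.025,0,1,0,0,0,-0.008,0.013,0,1,0,0,0,0,0,0,1]

```text
clock: 21.38
eef_pos: [606.3, 11.2, 145.9]
tool_rot: [-3.141, 0.001, 1.037]
force: [0.7, 0.2, -3.1]
width: 35.0
gripper_force: 60.7
```

Run:
```python
from plan import *
X,R,s=now();print(X,s["tool_rot"].round(3),s["force"].round(1),s["torque"].round(2),s["width"])
Rt=down(np.radians(59.5));show([(X,Rt),([607.2,11.8,130],Rt)])
```

```text
[606.27606081  11.24862541 145.91696381] [-3.141e+00  1.000e-03  1.037e+00] [ 0.7  0.2 -3.1] [0.01 0.05 0.01] 34.956515473271885
turn [-0.   0.1 -0.1] shift(pre axes) [0. 0. 0.] post axes [0. 0. 0.]
turn [0. 0. 0.] shift(pre axes) [0.0009 0.0005 0.0159] post axes [0.0009 0.0005 0.0159]
```

>>> carry_out:
  deltas: [0,0,0,0.001,0.0005,0.008,1,0,0,0,0,0,0.006,1,0,0,0,0,0,0.002,1,0,0,0,0,0,0.001,1,0,0,0,0,0,0.001,1,0,0,0,0,0,0.001,1,0,0,0,0,0,0.001,1,0,0,0,0,0,0,1]

```text
clock: 22.38
eef_pos: [607.5, 12.3, 126.2]
tool_rot: [3.141, 0.001, 1.038]
force: [0.4, 0.2, -3.6]
width: 35.0
gripper_force: 60.7
```

>>> carry_out:
  deltas: [0,0,0,0,0,0.001,1,0,0,0,0,0,0.001,1,0,0,0,0,0,0.001,1,0,0,0,0,0,0.001,1,0,0,0,0,0,0,1]

```text
clock: 23.0
eef_pos: [607.4, 12.3, 122.2]
tool_rot: [3.141, 0.001, 1.039]
force: [-0.2, -0.3, -3.0]
width: 35.0
gripper_force: 60.7
```

Already 6 mm below the pin's tip with no contact, so the pin is in the hole.

>>> carry_out:
  deltas: [0,0,0,0,0,0.002,1,0,0,0,0,0,0.002,1,0,0,0,0,0,0.002,1,0,0,0,0,0,0.002,1,0,0,0,0,0,0.001,1,0,0,0,0,0,0.001,1,0,0,0,0,0,0,1]

```text
clock: 23.88
eef_pos: [607.5, 12.3, 112.2]
tool_rot: [3.141, 0.001, 1.039]
force: [0.1, 0.0, -2.5]
width: 34.9
gripper_force: 60.7
```

>>> carry_out:
  deltas: [0,0,0,0,0,0.002,1,0,0,0,0,0,0.002,1,0,0,0,0,0,0.002,1,0,0,0,0,0,0.002,1,0,0,0,0,0,0,1]

```text
clock: 24.5
eef_pos: [607.7, 12.3, 105.0]
tool_rot: [3.141, 0.0, 1.038]
force: [-2.9, -0.6, 5.5]
width: 34.9
gripper_force: 61.6
```

>>> carry_out:
  deltas: [0,0,0,0,0,0.001,1,0,0,0,0,0,0.001,1,0,0,0,0,0,0.001,1,0,0,0,0,0,0.001,1,0,0,0,0,0,0,1]

```text
clock: 25.12
eef_pos: [607.7, 12.3, 101.9]
tool_rot: [3.141, -0.0, 1.038]
force: [-4.2, 0.1, 12.9]
width: 35.1
gripper_force: 62.5
```

>>> carry_out:
  deltas: [0,0,0,0,0,0.001,1,0,0,0,0,0,0,1,0,0,0,0,0,0,1]

```text
clock: 25.5
eef_pos: [607.7, 12.3, 101.8]
tool_rot: [3.14, -0.0, 1.038]
force: [-6.2, -0.1, 19.2]
width: 34.9
gripper_force: 63.4
```

Run:
```python
from plan import *
X,R,s=now();print(X,s["tool_rot"],s["force"].round(1),s["torque"].round(2),s["width"])
```

```text
[607.66328162  12.27169153 101.84215115] [ 3.14047642e+00 -4.70057029e-04  1.03835134e+00] [-6.2 -0.1 19.2] [ 0.07  1.33 -0.03] 34.87407395080927
```

>>> carry_out:
  deltas: [0,0,0,0,0,0.001,1,0,0,0,0,0,0,1,0,0,0,0,0,0,1]

```text
clock: 25.88
eef_pos: [607.7, 12.3, 101.8]
tool_rot: [3.14, -0.001, 1.038]
force: [-7.7, 0.5, 26.3]
width: 34.9
gripper_force: 64.2
```

Run:
```python
from plan import *
X,R,s=now();print(X,s["tool_rot"],s["force"].round(1),s["torque"].round(2),s["width"])
T=ctrl.get_image("top");S=ctrl.get_image("scene")
for n,I in(("top",T),("scene",S)):
    m,b=blobs(I,(3,120,40),(20,255,255),100)
    for k in b[:4]:print(n,cv2.boundingRect(k),cv2.contourArea(k))
    print("expected lid box if home, centre/right/left",[proj(n,p).round(1).tolist() for p in((607.7,12.3,93),(607.7,-61.7,93),(607.7,86.3,93),(681.7,12.3,93))])
A=cv2.imread("pics/top.png")[:,:,::-1]
d=cv2.absdiff(T,A).max(2);  # bystanders unmoved?
for nm,(x0,y0,x1,y1) in dict(adapter=(295,285,322,315),driver=(328,130,416,152),jar=(265,120,300,167),bottle=(450,120,495,175),cup=(465,230,522,312)).items():print(nm,(d[y0:y1,x0:x1]>50).mean().round(3))
```

```text
[607.6567904   12.26121866 101.81162813] [ 3.14037971e+00 -7.45745654e-04  1.03833059e+00] [-7.7  0.5 26.3] [0.14 1.86 0.05] 34.8725463202783
top (105, 240, 59, 58) 2557.5
top (592, 39, 22, 17) 225.0
top (523, 40, 18, 14) 144.0
top (108, 39, 16, 14) 105.0
expected lid box if home, centre/right/left [[357.7, 183.7], [398.0, 183.9], [317.5, 183.5], [357.3, 146.3]]
scene (0, 153, 640, 327) 68485.5
scene (337, 0, 303, 229) 25414.0
scene (0, 116, 419, 231) 17204.5
scene (0, 239, 174, 94) 4551.5
expected lid box if home, centre/right/left [[307.1, 294.4], [267.3, 300.6], [345.9, 288.3], [314.4, 327.8]]
adapter 0.652
driver 0.428
jar 0.418
bottle 0.467
cup 0.545
```

```bash
python3 -c "
from cell import ctrl
print(ctrl.finish_job())"
```

```text
the job is handed in; nothing more can be done
None
```

I handed the job in with the lid held pressed down at about 26 N, still gripped by its knob; it had stopped dead at rim height and sits level, all five balls are in the pot, and the empty cup stands upright on the bench (the last camera check for bystander movement was inconclusive because the arm blocked the view).

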